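Hook the nail clipper out of the instrument dock

ROBOT

A 7-joint arm with a two-finger parallel gripper is mounted at the origin on the work surface. World frame = base frame: x ahead of the robot, y to its left, z up, the work surface at z = 0. Lengths are in m, angles in rad, forces in N, time in s.
With the tool pointing down it reaches from about 0.425 to 0.875 m from the base axis. Payload 8.4 kg.
Tool frame: the origin (TCP) lies at the very end of the fingers, on their centre line; the grasp point (between the pads) lies robot.grasp_offset behind it (robot.grasp_offset is the distance from the TCP to the grasp point, in m); z points along the fingers, x is the direction in which the jaws open and shut, and the axes are right-handed (so a half turn about z gives the same grasp; the last joint's range is limited). The gripper opens to 85 mm and grips with 20 to 120 N. Pads are 22 mm wide; open, the fingers measure 114 mm over their backs; the gripper's body (76 mm by 85 mm) begins 54 mm behind the grasp point. The pads swing forward as they close: fully open they stand 13 mm farther back than shut.
Start: joints at [-1.281, 0.333, 0.04, 1.465, -0.013, 1.343, -0.059], TCP at [0.246, 0.601, 0.199] pointing down, gripper open.
Joint ranges: [-2.58, 2.58], [-0.38, 2.09], [-1.3, 1.39], [0.25, 2.4], [-1.5, 4.64], [0.08, 2.09], [-2.65, 2.65]. Speed limits (rad/s): [2.22, 2.22, 2.79, 2.79, 3.14, 3.14, 3.14].

INTERFACE

Orientations are given as a unit quaternion [w, x, y, z].
In Python, from bench import robot gives the robot as it stands.
- The arm moves only by the tool move_arm, never from a script. Its argument "rows" is a list of rows, each a list of 3 entries, a list of its own where there are three numbers: the shift along the world's x, y, z in mm, then the turn, a rotation vector about the world's x, y, z in degrees, then the opening, from -1 (shut) to 1 (fully open), so that 0 is half open. A call has 1 to 10 rows; each row is the pose to reach, as a shift and turn from the pose commanded when the call began; what a row does not reach only later rows make up. A row lasts 1/10 s, in which the tool goes at most 50 mm and 8.59 degrees, less where a joint would pass 70% of its speed; a pose out of reach is approached as far as the arm can. A call with a gripper value outside its range is refused whole. The fingers move at their own pace and stop on an object; "force" is the grip in N (left out, the last holds). Time passes only in rows, so rows that repeat a pose let the fingers close. It gives the time, the measured TCP pose, the force and the opening at its end, in the units of the state.
- robot.sense(): the state, without advancing time (a new reading comes with each control period).
- robot.grab_frame(name): name is "scene" or "top" or "wrist"; returns a dict with "img" (384x512x3 uint8, red, green, blue), "depth" (384x512 float32, m along the optical axis (not along the pixel's ray), 0 where there is no reading), "fov_y" (degrees; the focal length in pixels is half the picture's height over the tangent of half this angle, whatever the lens; pixels are square), "cx", "cy" (the principal point, pixels), "camera_from_world" (4x4, takes a point from world to camera coordinates). Camera axes: x right, y down, z forward; pixel columns grow to the right and rows downward; lengths in m; the calibration is good to about 2 mm. A picture is of the moment at which its call begins.
- robot.job_done(): hands the job in, once; it reports no verdict.
The state is a dict: "clock": time; "joint_pos": joint angles; "qd": joint speeds; "tau": joint torques, N m; "tool_pos": TCP position; "tool_rot": TCP orientation; "contact_force": force on the tool from outside, world axes, zero at the start; "ft_torque": the same for the moment, N m; "grip_width": finger opening in m.
Only numpy, scipy, OpenCV 4.12 (cv2) and the standard library are available. Lean on these libraries where they do the work, as an engineer would, in place of code of your own. Each camera call takes 0.05 s, during which the arm holds its last target.

TASK

The nail clipper has slid to the back of one of the narrow grooves of the white instrument dock, where fingers cannot get at it. Take the hooked pick from its rest, reach its hook down into the groove behind the clipper and drag the clipper out until it lies wholly on the dock's flat apron, then set the pick back in its rest with the hook hanging down. Leave the other two tools in their grooves.

Things in the scene. Friction and masses are not known exactly. Their poses are not given: they have to be found in the camera images.
- dock: White dock fixed to the table, 280 mm long (x). Origin: centre of its underside, z up. Level floor all over, 5 above the table. x -140 to -10: bare open apron 160 wide (y). x -10 to 140, 108 wide: three parallel grooves along x at y = -32, 0, 32, each 20 wide, walls 12 thick, wall tops 35 above the table; open above and open to the apron at x = -10 (mouth), closed by a wall with inner face at x = 134.
- clipper_mid (a point): Middle (half-way up) of the loose steel nail clipper, 64 (x) x 13 x 17 mm, about 50 g; underside 8 below this point. Lies on the floor of any one of the grooves, nearly along it, middle at dock x = 45 to 80, so 20 or more of groove is free behind it. Its head, an upright end face 13 wide and 14 high, 32 from this point, looks along its +x to the closed end: the hook pulls there.
- clipper_head (a point): Middle of the clipper's head face, 32 mm along the clipper's +x from its middle, half-way up.
- clipper_tail (a point): The clipper's other end, 32 mm along its -x from its middle, half-way up; at the start it points to the groove's mouth.
- buffer_mid (a point): Middle of a loose nail buffer, a plain grey bar with a paper top, 76 x 13 x 14 mm, lying in another groove; it is to stay there.
- scraper_mid (a point): Half-way up the middle of a loose cuticle scraper, black handle and thinner steel blade, 78 x 13 x 10 mm, lying in the remaining groove; it is to stay there.
- pick_grip (a point): Centre of the handle of the loose hooked pick, 90 g. Handle: black square bar 100 (x) x 16 x 16 mm. From its +x end a round steel shank 7 thick runs on to x = 135, then bends straight down (-z). At the start the handle lies level in its rest, its axis 70 above the table, hook hanging down. It balances about 10 ahead (+x) of this point.
- pick_tip (a point): Lowest point of the pick's hook: 135 ahead (x) of the handle's centre and 55 below its axis (z), in mm; the bar here is 7 thick, vertical while the handle is level, and hangs 15 above the table while the pick is in its rest.
- rest_seat (a point): Where the handle's centre belongs in the pick's white rest, fixed to the table: 70 mm above the table, x along the seated handle (hook side +x at the start). Two posts 12 thick, 40 wide, stand 40 either side along x (68 clear between); each has a notch 24 wide, open above, its floor 8 below this point, its cheeks up to 6 above it. Base plate 112 x 56 x 8.
There are look-alikes about, which are no part of the job. Leave any blue look-alike of the part that bears rest_seat alone.

How it is judged:
By the outcome, as a careful person would: the job done as asked, in the order asked, and still so for the second after the job is handed in, with the robot touching nothing.
It also fails if it takes over 54 s, if anything falls off the work surface, if the arm or the gripper's body presses on something with over 40 N, if the wrist force passes 120 N, or if a joint passes its speed limit or range.

## Working session

There is one attempt and no reset: what is moved stays moved. The work goes in short steps, Python scripts to look and compute and a tool call to move; the robot and the scene stay as the last step left them, time stands still between calls to the robot, and variables do not carry over. Pictures are saved under pics/ and viewed, and the job is handed in when it is done.

Besides the shell and the picture viewer there is one more tool, called after "Emit:" in YAML: its name, and indented under it one key for each argument. move_arm: Moves the arm, as the interface text tells. Its arguments: {"type":"object","properties":{"rows":{"type":"array"},"force":{"type":"number"}},"required":["rows"]}

```bash
ls; mkdir -p pics; python3 - <<'E'
from bench import robot
import cv2,numpy as np
print(robot.grasp_offset); s=robot.sense(); print(s)
for n in ["scene","top","wrist"]:
    f=robot.grab_frame(n); cv2.imwrite(f"pics/{n}0.png",f["img"][:,:,::-1]); print(n,f["fov_y"],f["cx"],f["cy"],f["camera_from_world"].round(4).tolist())
    np.savez(f"pics/{n}0.npz",**f)
E
```

```text
pics
0.0187
{'clock': 0.0, 'joint_pos': array([-1.28124483,  0.33391833,  0.03983918,  1.46631287, -0.0134171 ,
        1.34331738, -0.05849724]), 'qd': array([ 0.00165497,  0.00104273, -0.00017379, -0.00036549,  0.00161651,
       -0.00040083,  0.00026196]), 'tau': array([-1.84211749e-04, -6.58563137e+01,  1.36524092e+00, -4.05574894e+01,
        1.66504900e-02,  1.25503974e-02,  6.35144033e-05]), 'tool_pos': array([0.24617342, 0.60099918, 0.19849568]), 'tool_rot': array([ 5.06313304e-04,  8.30367262e-01,  5.57215844e-01, -6.76753375e-04]), 'contact_force': array([ 0.81898053,  0.16387924, -0.20683065]), 'ft_torque': array([ 0.02945943, -0.01931321,  0.02519739]), 'grip_width': 0.08561891624084282}
scene 44.17928102636089 249.70846000856218 197.11781528007108 [[0.8033, 0.5955, 0.0124, -0.5411], [0.5076, -0.6735, -0.5373, -0.1723], [-0.3116, 0.4379, -0.8433, 1.3838], [0.0, 0.0, 0.0, 1.0]]
top 53.61545003997519 253.55973461186653 190.87772846738878 [[-0.0257, -0.9996, 0.0093, 0.131], [-0.9963, 0.0248, -0.0824, 0.5458], [0.0821, -0.0114, -0.9966, 0.7882], [0.0, 0.0, 0.0, 1.0]]
wrist 69.65272006378291 255.43366234995057 191.25492711540946 [[0.3777, 0.9259, -0.0017, -0.6494], [0.8819, -0.3592, 0.3054, -0.0401], [0.2822, -0.1169, -0.9522, 0.3805], [0.0, 0.0, 0.0, 1.0]]
```

View pics/scene0.png

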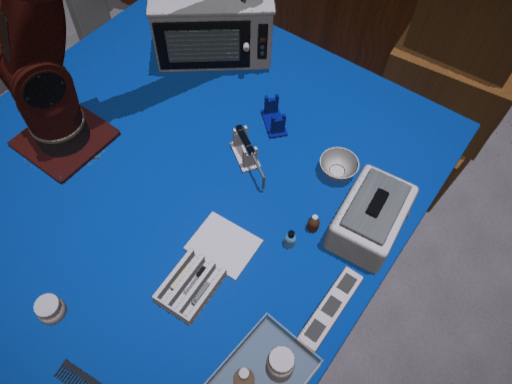

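View pics/top0.png

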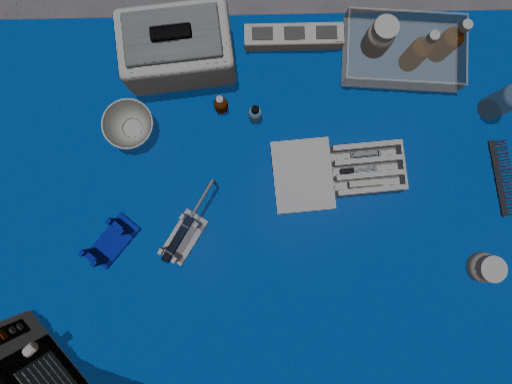

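View pics/wrist0.png

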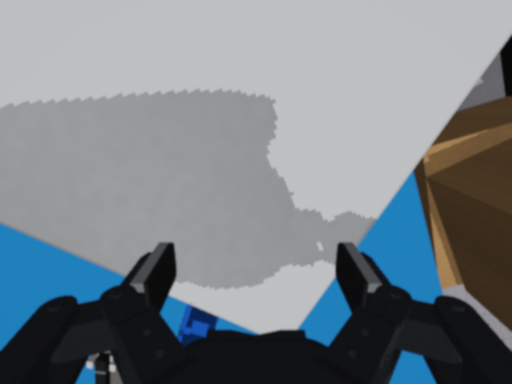

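```bash
cat > h.py <<'E'
import numpy as np,cv2
def load(n): return dict(np.load(f"pics/{n}.npz"))
def K(f): return 192/np.tan(np.radians(float(f["fov_y"])/2))
def ray(f,u,v):
    M=f["camera_from_world"];R=M[:3,:3];t=M[:3,3];d=np.array([(u-f["cx"])/K(f),(v-f["cy"])/K(f),1.])
    return -R.T@t,R.T@d
def onz(f,u,v,z):
    o,d=ray(f,u,v);return o+d*(z-o[2])/d[2]
def deproj(f,u,v):
    o,d=ray(f,u,v);return o+d*f["depth"][int(round(v)),int(round(u))]
def proj(f,p):
    M=f["camera_from_world"];c=M[:3,:3]@np.asarray(p)+M[:3,3];return np.array([f["cx"]+K(f)*c[0]/c[2],f["cy"]+K(f)*c[1]/c[2]])
def crop(f,x0,y0,x1,y1,s,out):
    cv2.imwrite(out,cv2.resize(np.ascontiguousarray(f["img"][y0:y1,x0:x1,::-1]),None,fx=s,fy=s,interpolation=cv2.INTER_CUBIC))
E
python3 - <<'E'
from h import *
f=load("top0"); crop(f,260,125,420,225,5,"pics/c1.png"); crop(f,70,165,230,275,5,"pics/c2.png")
g=load("scene0"); crop(g,145,205,275,330,4.5,"pics/c3.png")
E
```

```text
(no output)
```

View pics/c1.png

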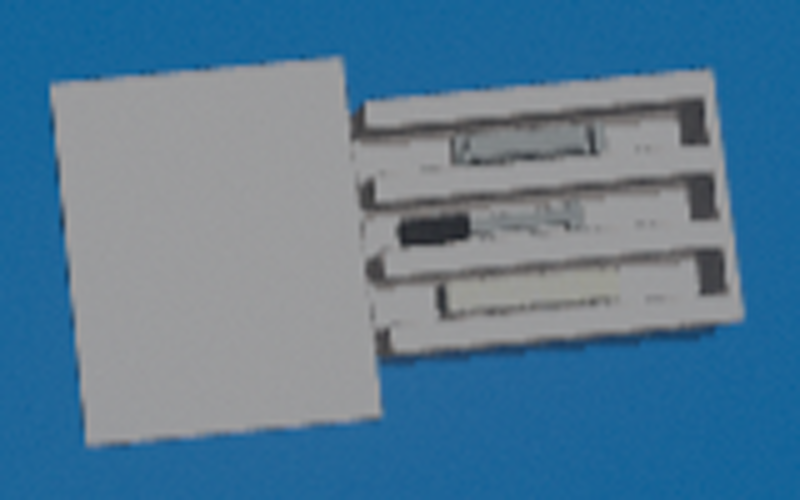

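View pics/c2.png

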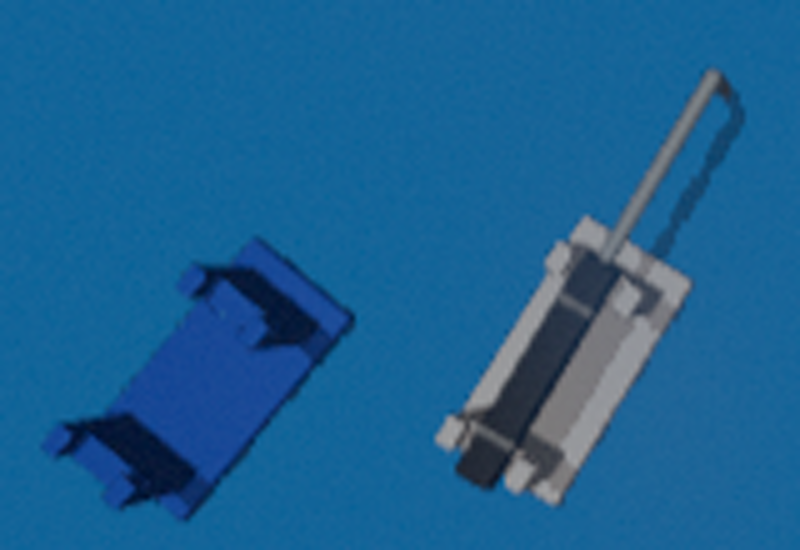

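View pics/c3.png

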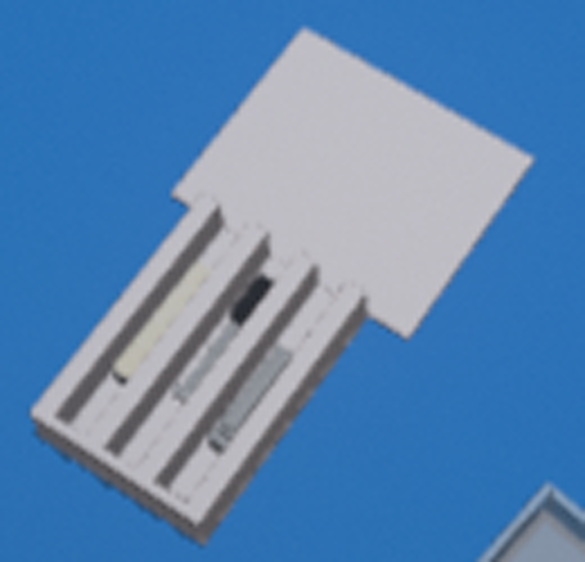

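```bash
cat >> h.py <<'E'
def rigid(L,W):
    L=np.array(L,float);W=np.array(W,float);a=L.mean(0);b=W.mean(0);A=L-a;B=W-b
    th=np.arctan2((A[:,0]*B[:,1]-A[:,1]*B[:,0]).sum(),(A*B).sum());R=np.array([[np.cos(th),-np.sin(th)],[np.sin(th),np.cos(th)]])
    t=b-R@a;return th,R,t,(L@R.T+t-W)
E
python3 - <<'E'
from h import *
np.set_printoptions(precision=4,suppress=True)
f=load("top0");g=load("scene0")
def cs(f,pts,x0,y0,s,win=2):
    gray=cv2.cvtColor(f["img"],cv2.COLOR_RGB2GRAY)
    p=np.array([[x0+(a+.5)/s-.5,y0+(b+.5)/s-.5] for a,b in pts],np.float32).reshape(-1,1,2)
    return cv2.cornerSubPix(gray,p.copy(),(win,win),(-1,-1),(3,50,.01)).reshape(-1,2),p.reshape(-1,2)
L=[(-.14,.08),(-.01,.08),(-.01,-.08),(-.14,-.08),(.14,.054),(.14,-.054)];Z=[.005]*4+[.035]*2
for nm,ff,pts,x0,y0,s in [("top",f,[(52,84),(342,57),(381,416),(87,445),(713,68),(745,320)],260,125,5),("scene",g,[(535,157),(408,338),(172,194),(305,27),(205,530),(33,412)],145,205,4.5)]:
    a,b=cs(ff,pts,x0,y0,s)
    if nm=="scene": LL=[(-.14,.08),(-.01,.08),(-.01,-.08),(-.14,-.08),(.14,.054),(.14,-.054)]
    else: LL=L
    W=[onz(ff,*q,z)[:2] for q,z in zip(a,Z)]
    th,R,t,r=rigid(LL,W);print(nm,np.degrees(th),t,(r*1000).round(1).tolist(), abs(a-b).max())
    W=[onz(ff,*q,z)[:2] for q,z in zip(b,Z)]
    th,R,t,r=rigid(LL,W);print(nm,np.degrees(th),t,(r*1000).round(1).tolist())
# depth checks
for u,v in [(300,175),(365,154),(402,170)]: print(deproj(f,u,v))
for uc,vc in [(455,150),(590,143),(525,143)]: print("clip",onz(f,260+uc/5-.4,125+vc/5-.4,.022), deproj(f,260+uc/5-.4,125+vc/5-.4))
hs=[(595,255),(475,480),(535,370)]
for uc,vc in hs: u,v=70+uc/5-.4,165+vc/5-.4;print("handle",u,v,onz(f,u,v,.078),deproj(f,u,v))
for uc,vc in [(714,72),(608,252)]: u,v=70+uc/5-.4,165+vc/5-.4;print("shank",u,v,onz(f,u,v,.0735))
E
```

```text
top -85.99274126174105 [ 0.5891 -0.0654] [[1.0, 0.8], [-0.1, -0.6], [-0.9, -0.1], [-0.7, 0.4], [0.8, -0.4], [-0.2, -0.0]] 0.5147095
top -86.08458363389167 [ 0.5889 -0.0661] [[0.5, 1.0], [0.3, -0.3], [-0.6, -0.9], [-0.1, 0.6], [-0.2, -0.1], [0.1, -0.2]]
scene -86.04678888121052 [ 0.5904 -0.0685] [[0.4, 0.6], [1.1, 0.3], [-0.5, -0.7], [-0.7, 0.7], [0.7, -0.4], [-1.2, -0.5]] 1.7404938
scene -85.64460979826362 [ 0.5918 -0.0681] [[0.7, 0.5], [1.5, 1.0], [0.1, -0.2], [-0.7, -0.1], [-2.2, 0.6], [0.6, -1.7]]
[0.5826 0.0146 0.0054]
[ 0.6228 -0.1252  0.0211]
[ 0.5842 -0.1974  0.0356]
clip [ 0.6221 -0.0938  0.022 ] [ 0.6241 -0.0969  0.0107]
clip [ 0.6238 -0.1523  0.022 ] [ 0.6249 -0.1545  0.0156]
clip [ 0.6244 -0.1242  0.022 ] [ 0.6243 -0.1239  0.0227]
handle 188.6 215.6 [0.4987 0.247  0.078 ] [0.4987 0.2474 0.0754]
handle 164.6 260.6 [0.4123 0.2948 0.078 ] [0.4122 0.2949 0.0776]
handle 176.6 238.6 [0.4543 0.271  0.078 ] [0.4543 0.2709 0.0787]
shank 212.4 179.0 [0.5706 0.1994 0.0735]
shank 191.2 215.0 [0.4998 0.2426 0.0735]
```

```bash
python3 - <<'E'
from h import *
np.set_printoptions(precision=4,suppress=True)
for n in ["scene0","top0"]:
    f=load(n);v,u=np.mgrid[:384,:512];d=f["depth"]
    M=f["camera_from_world"];c=np.stack([(u-f["cx"])/K(f)*d,(v-f["cy"])/K(f)*d,d],-1)
    P=(c-M[:3,3])@M[:3,:3]
    ok=d>0
    a=np.array([.246,.601]);b=np.array([.455,.271]);L=np.linalg.norm(b-a);e=(b-a)/L
    s=(P[...,:2]-a)@e; w=np.abs((P[...,:2]-a)@np.array([-e[1],e[0]]))
    for lo in np.arange(-.1,.5,.05):
        m=ok&(s>lo)&(s<lo+.05)&(w<.12); 
        if m.sum(): print(n,round(lo,2),P[m][:,2].max().round(3),m.sum())
    # heights near path rest->dock region
    m=ok&(P[...,0]>.45)&(P[...,0]<.75)&(P[...,1]>-.25)&(P[...,1]<.3)&(P[...,2]>.09)&(P[...,2]<.4)
    print("tall",m.sum(), P[m].min(0) if m.sum() else "", P[m].max(0) if m.sum() else "")
    if n=="top0":
        hsv=cv2.cvtColor(f["img"],cv2.COLOR_RGB2HSV)
        m=(P[...,2]>.070)&(P[...,2]<.085)&(hsv[...,2]<80)&(u>150)&(u<230)&(v>160)&(v<280)
        Q=P[m];print("handle",len(Q),Q.mean(0)); r=cv2.minAreaRect((Q[:,:2]*1000).astype(np.float32));print(r)
        m=(P[...,2]>.060)&(P[...,2]<.085)&(u>185)&(u<230)&(v>170)&(v<212)&ok
        Q=P[m];print("shank",len(Q),cv2.fitLine((Q[:,:2]*1000).astype(np.float32),cv2.DIST_HUBER,0,.01,.01).ravel(),Q.min(0),Q.max(0))
E
```

```text
scene0 -0.1 0.006 191
scene0 -0.05 0.23 206
scene0 0.0 0.252 1200
scene0 0.05 0.235 4028
scene0 0.1 0.004 840
scene0 0.15 0.003 756
scene0 0.2 0.078 1026
scene0 0.25 0.075 791
scene0 0.3 0.078 1098
scene0 0.35 0.08 1164
scene0 0.4 0.08 1340
scene0 0.45 0.076 1292
tall 0  
top0 -0.05 0.003 174
top0 0.0 0.149 1270
top0 0.05 0.204 6500
top0 0.1 0.004 2698
top0 0.15 0.005 2604
top0 0.2 0.08 2715
top0 0.25 0.079 2494
top0 0.3 0.08 2634
top0 0.35 0.081 2660
top0 0.4 0.081 2606
top0 0.45 0.076 2535
tall 0  
handle 367 [0.4535 0.2707 0.0774]
((455.8956298828125, 272.6584777832031), (30.18951988220215, 98.73746490478516), 65.02704620361328)
shank 136 [  0.8495  -0.5275 538.8902 218.8701] [0.5076 0.1971 0.0644] [0.5726 0.2415 0.0763]
```

Emit:
move_arm:
  rows:
    - [[30, 0, 30], [0, 0, 0], 1]
    - [[60, -20, 40], [0, 0, 0], 1]
    - [[90, -60, 40], [0, 0, -3], 1]
    - [[115, -100, 40], [0, 0, -6], 1]
    - [[140, -150, 40], [0, 0, -9.5], 1]
    - [[165, -200, 40], [0, 0, -9.5], 1]
    - [[185, -250, 30], [0, 0, -9.5], 1]
    - [[200, -290, 20], [0, 0, -9.5], 1]
    - [[210, -330, 0], [0, 0, -9.5], 1]
    - [[210, -330, 0], [0, 0, -9.5], 1]

```text
clock: 1.15
tool_pos: [0.4577, 0.2642, 0.1975]
tool_rot: [0.001, 0.876, 0.483, -0.002]
contact_force: [-0.3, 0.1, -0.6]
grip_width: 0.0853
```

Emit:
move_arm:
  rows:
    - [[0, 0, 0], [0, 0, 0], 1]
    - [[0, 0, 0], [0, 0, 0], 1]

```text
clock: 1.35
tool_pos: [0.456, 0.2728, 0.1997]
tool_rot: [-0.0, 0.873, 0.487, 0.0]
contact_force: [0.5, 0.7, 0.1]
grip_width: 0.0853
```

```bash
cat > snap.py <<'E'
import sys
from bench import robot
from h import *
tag=sys.argv[1]
s=robot.sense();print(s["clock"],s["tool_pos"].round(4),s["tool_rot"].round(4),s["contact_force"].round(2),s["grip_width"])
for n in sys.argv[2:]:
    f=robot.grab_frame(n); np.savez(f"pics/{n}{tag}.npz",**f); cv2.imwrite(f"pics/{n}{tag}.png",f["img"][:,:,::-1])
E
python3 snap.py 1 wrist top
```

```text
1.35 [0.456  0.2728 0.1997] [-3.000e-04  8.734e-01  4.871e-01  1.000e-04] [0.49 0.66 0.08] 0.08533882615885444
```

View pics/wrist1.png

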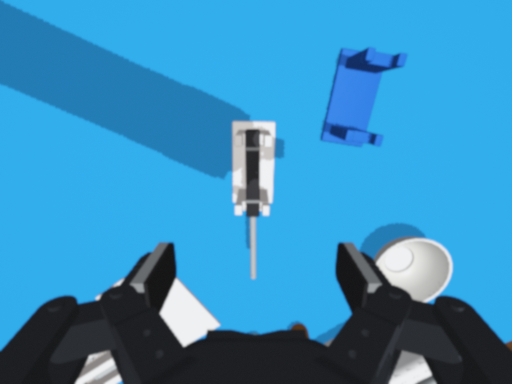

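```bash
python3 - <<'E'
from h import *
np.set_printoptions(precision=4,suppress=True)
f=load("wrist1");crop(f,205,110,305,290,3.3,"pics/c4.png")
g=f["img"];v,u=np.mgrid[:384,:512]
dark=(g.max(-1)<75)&(u>236)&(u<270)&(v>125)&(v<222)
k=cv2.morphologyEx(dark.astype(np.uint8),cv2.MORPH_OPEN,np.ones((5,5)))
ys,xs=np.nonzero(k);print(len(ys),xs.min(),xs.max(),ys.min(),ys.max())
for y in range(128,220,8):
    r=xs[ys==y]
    if len(r): print(y,r.min(),r.max(),onz(f,(r.min()+r.max())/2,y,.078))
st=(np.ptp(g.astype(int),-1)<40)&(u>236)&(u<270)&(v>222)&(v<282)
for y in range(222,284,6):
    r=u[y][st[y]]
    if len(r): print("sh",y,r.min(),r.max(),onz(f,(r.min()+r.max())/2,y,.0735), deproj(f,(r.min()+r.max())/2,y))
E
```

```text
812 246 258 130 214
136 246 254 [0.4143 0.2918 0.078 ]
144 246 255 [0.4217 0.2878 0.078 ]
152 247 258 [0.4301 0.2851 0.078 ]
160 247 257 [0.4373 0.28   0.078 ]
168 247 257 [0.4449 0.2753 0.078 ]
176 247 257 [0.4526 0.2705 0.078 ]
184 247 257 [0.4604 0.2657 0.078 ]
192 247 258 [0.4687 0.2612 0.078 ]
208 248 257 [0.4851 0.251  0.078 ]
sh 228 251 254 [0.5084 0.2365 0.0735] [0.5083 0.2365 0.0736]
sh 234 251 254 [0.5151 0.2323 0.0735] [0.5148 0.2325 0.0742]
sh 240 251 254 [0.522  0.2281 0.0735] [0.5223 0.2279 0.0728]
sh 246 251 254 [0.5289 0.2238 0.0735] [0.5289 0.2238 0.0736]
sh 252 251 254 [0.536  0.2194 0.0735] [0.5355 0.2197 0.0744]
sh 258 251 254 [0.5431 0.215  0.0735] [0.5428 0.2152 0.0741]
sh 264 251 254 [0.5504 0.2105 0.0735] [0.5499 0.2108 0.0743]
sh 270 251 254 [0.5577 0.2059 0.0735] [0.558  0.2058 0.0731]
sh 276 251 254 [0.5652 0.2013 0.0735] [0.5647 0.2016 0.0745]
```

View pics/c4.png

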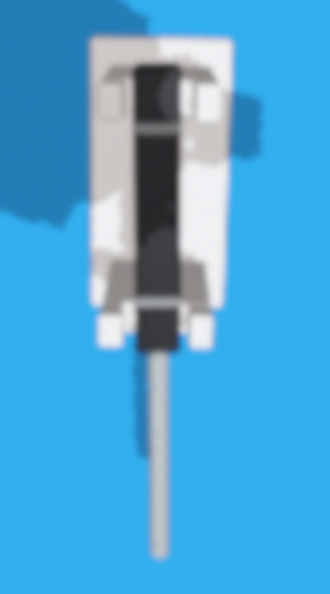

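Emit:
move_arm:
  rows:
    - [[-1, -3, -40], [0, 0, 0], 1]
    - [[-1, -3, -80], [0, 0, 0], 1]
    - [[-1, -3, -110], [0, 0, 0], 1]
    - [[-1, -3, -135], [0, 0, 0], 1]
    - [[-1, -3, -147], [0, 0, 0], 1]
    - [[-1, -3, -147], [0, 0, 0], 1]
    - [[-1, -3, -147], [0, 0, 0], 1]
  force: 60

```text
clock: 2.15
tool_pos: [0.4559, 0.2694, 0.0534]
tool_rot: [-0.0, 0.873, 0.487, 0.001]
contact_force: [-0.7, -0.0, 0.7]
grip_width: 0.0851
```

```bash
python3 snap.py 2 wrist; python3 -c "
from h import *
crop(load('wrist2'),100,100,420,384,2.4,'pics/c5.png')"
```

```text
2.15 [0.4559 0.2694 0.0534] [-1.000e-04  8.735e-01  4.868e-01  6.000e-04] [-0.67 -0.03  0.74] 0.08507268111371746
```

View pics/c5.png

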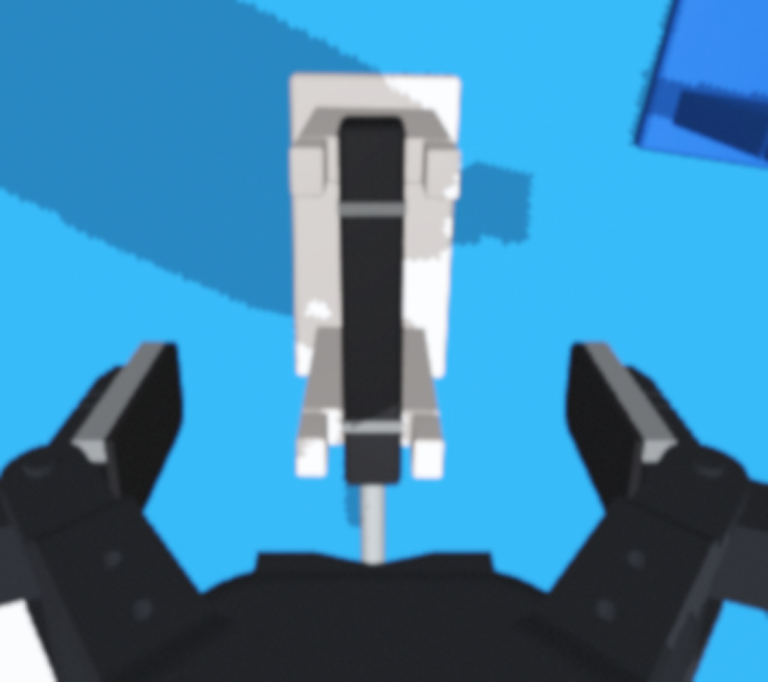

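```bash
python3 - <<'E'
from h import *
np.set_printoptions(precision=4,suppress=True)
f=load("wrist2")
# post tops outer corners (crop px)
P={}
for n,(a,b) in dict(A=(307,172),B=(442,172),C=(311,458),D=(428,458),hb=(371,118),hf=(372,484)).items():
    z=.078 if n[0]=='h' else .076
    P[n]=onz(f,100+(a+.5)/2.4-.5,100+(b+.5)/2.4-.5,z);print(n,P[n])
c=sum(P[k] for k in "ABCD")/4;d=(P["C"]+P["D"]-P["A"]-P["B"])[:2]/2;print("seat",c,np.linalg.norm(d),np.degrees(np.arctan2(d[1],d[0])),np.linalg.norm((P["A"]-P["B"])[:2]))
h=(P["hb"]+P["hf"])/2;d=(P["hf"]-P["hb"])[:2];print("handle",h,np.linalg.norm(d),np.degrees(np.arctan2(d[1],d[0])))
E
```

```text
A [0.4119 0.278  0.076 ]
B [0.4286 0.3051 0.076 ]
C [0.4794 0.2348 0.076 ]
D [0.4961 0.262  0.076 ]
hb [0.4087 0.2978 0.078 ]
hf [0.494  0.2454 0.078 ]
seat [0.454 0.27  0.076] 0.0801381580984069 -32.60362663763848 0.03185015794702202
handle [0.4513 0.2716 0.078 ] 0.10009527336362094 -31.564136460715808
```

Emit:
move_arm:
  rows:
    - [[0, 0, -2], [0, 0, 0], -1]
    - [[0, 0, -2], [0, 0, 0], -1]
    - [[0, 0, -2], [0, 0, 0], -1]
    - [[0, 0, -2], [0, 0, 0], -1]
    - [[0, 0, -2], [0, 0, 0], -1]
    - [[0, 0, -2], [0, 0, 0], -1]
    - [[0, 0, -2], [0, 0, 0], -1]
    - [[0, 0, -2], [0, 0, 0], -1]
  force: 70

```text
clock: 3.0
tool_pos: [0.4554, 0.2685, 0.0504]
tool_rot: [0.0, 0.874, 0.487, -0.0]
contact_force: [0.3, 1.5, -0.4]
grip_width: 0.0
```

```bash
python3 snap.py 3 wrist top scene; python3 -c "
from h import *
crop(load('wrist3'),100,100,420,384,2.4,'pics/c6.png')
crop(load('scene3'),210,80,320,200,5,'pics/c7.png')"
```

```text
3.0 [0.4554 0.2685 0.0504] [ 0.      0.8737  0.4865 -0.    ] [ 0.29  1.54 -0.45] 2.327978387552477e-06
```

View pics/c6.png

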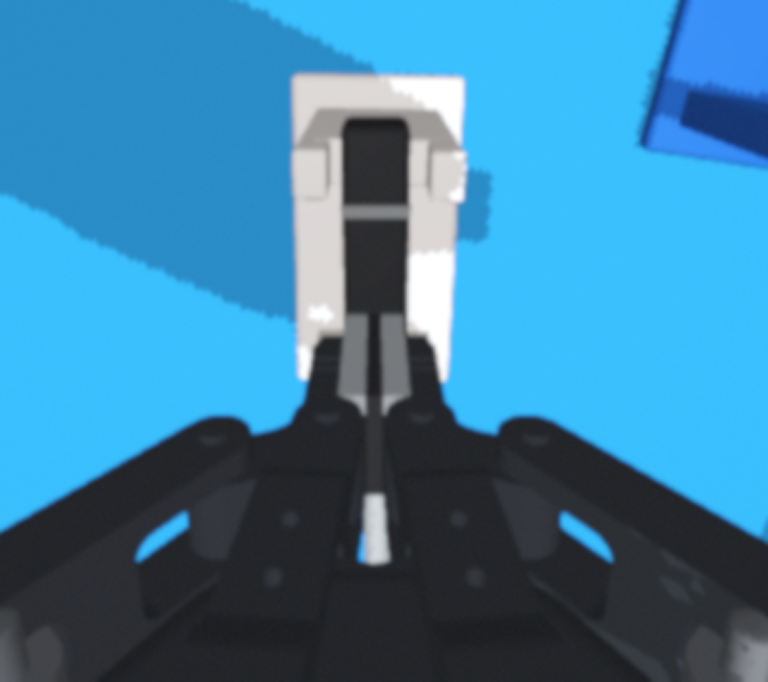

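View pics/c7.png

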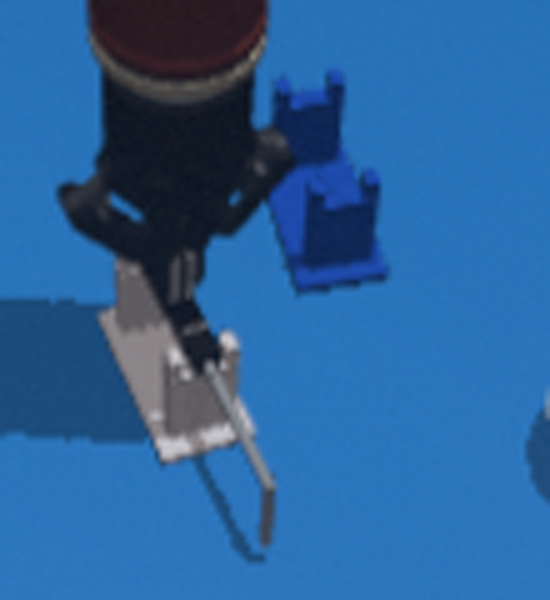

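View pics/top3.png

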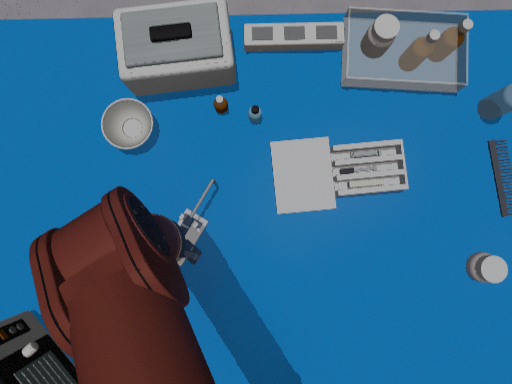

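```bash
python3 - <<'E'
from h import *
np.set_printoptions(precision=4,suppress=True)
f=load("wrist3")
for a,b in [(375,290),(375,340),(375,380),(375,430),(375,470),(355,320),(355,340),(355,380),(395,340),(395,380),(375,200),(375,520),(320,350),(430,350),(325,400)]:
    print((a,b),deproj(f,100+a/2.4,100+b/2.4))
f=load("wrist2")
for a,b in [(170,350),(150,350),(590,350),(120,440),(150,450)]:
    print((a,b),deproj(f,100+a/2.4,100+b/2.4))
from bench import robot
s=robot.sense();print(s['tau'],s['ft_torque'],s['qd'])
E
```

```text
(375, 290) [0.444  0.2761 0.0779]
(375, 340) [0.4454 0.2752 0.1001]
(375, 380) [0.446  0.2748 0.1145]
(375, 430) [0.4524 0.2708 0.1196]
(375, 470) [0.4598 0.2662 0.1198]
(355, 320) [0.4437 0.2709 0.0889]
(355, 340) [0.4434 0.2714 0.0994]
(355, 380) [0.4445 0.2712 0.1136]
(395, 340) [0.4479 0.2786 0.0993]
(395, 380) [0.4483 0.2778 0.1139]
(375, 200) [0.4247 0.288  0.078 ]
(375, 520) [0.5056 0.2381 0.0735]
(320, 350) [0.4426 0.2629 0.0969]
(430, 350) [0.4553 0.2832 0.0966]
(325, 400) [0.4385 0.2693 0.1266]
(170, 350) [0.4246 0.2388 0.1047]
(150, 350) [0.4218 0.2365 0.1067]
(590, 350) [0.4699 0.3136 0.1058]
(120, 440) [0.4257 0.2375 0.1326]
(150, 450) [0.4347 0.2326 0.1218]
[ -0.0003 -49.6298   2.8258 -34.6219   0.0145   0.0029   0.    ] [ 0.0015  0.0111 -0.0886] [-0.0011 -0.0018 -0.0002  0.001   0.0008  0.0018 -0.0008]
```

```bash
python3 - <<'E'
from h import *
np.set_printoptions(precision=4,suppress=True)
f=load("wrist3");g=load("scene3");t=np.array([.4554,.2685,.0504])
for z in (0,.0187,.035,.05): 
    q=proj(f,t+[0,0,z]);r=proj(g,t+[0,0,z]);print(z,(q-100)*2.4,(r-[210,80])*5)
for a,b in [(180,270),(180,285),(165,285),(190,330),(195,290),(180,295)]:
    print((a,b),deproj(g,210+a/5,80+b/5))
M=f["camera_from_world"];print(-M[:3,:3].T@M[:3,3])
# finger pixels lowest z in wrist near TCP
v,u=np.mgrid[:384,:512];d=f["depth"];c=np.stack([(u-f["cx"])/K(f)*d,(v-f["cy"])/K(f)*d,d],-1);P=(c-M[:3,3])@M[:3,:3]
m=(np.linalg.norm(P[...,:2]-t[:2],axis=-1)<.03)&(P[...,2]>.079)
print(np.percentile(P[m][:,2],[0,1,5,50]))
E
```

```text
0 [373.068 294.827] [171.9229 317.8078]
0.0187 [373.0367 324.5319] [172.0233 296.2981]
0.035 [373.0035 355.9118] [172.1129 277.1192]
0.05 [372.9667 390.8088] [172.197  259.1045]
(180, 270) [0.4663 0.2609 0.1063]
(180, 285) [0.4684 0.2582 0.0981]
(165, 285) [0.4584 0.2581 0.091 ]
(190, 330) [0.4814 0.25   0.0776]
(195, 290) [ 0.429   0.3266 -0.0006]
(180, 295) [0.469  0.2574 0.0909]
[0.3882 0.3101 0.2252]
[0.079  0.0899 0.1063 0.158 ]
```

```bash
python3 - <<'E'
from h import *
np.set_printoptions(precision=4,suppress=True)
f=load("wrist3");g=load("scene3");e=np.array([.85,-.527,0]);n=np.array([.527,.85,0])
for s in (-.011,.011):
  for z in (.0504,.06,.07,.078,.085,.09):
    p=np.array([.4554,.2685,z])+s*e
    print(s,z,(proj(f,p)-100)*2.4,(proj(g,p)-[210,80])*5)
E
python3 -c "
from h import *
crop(load('wrist3'),215,190,300,290,6,'pics/c8.png')
crop(load('scene3'),220,110,275,160,12,'pics/c9.png')"
```

```text
-0.011 0.0504 [373.1398 259.1273] [164.7731 303.4392]
-0.011 0.06 [373.1278 272.09  ] [164.7801 292.4185]
-0.011 0.07 [373.114  287.0878] [164.7875 280.7934]
-0.011 0.078 [373.1018 300.3639] [164.7935 271.3847]
-0.011 0.085 [373.0901 313.0559] [164.7988 263.0715]
-0.011 0.09 [373.0811 322.8145] [164.8026 257.0869]
0.011 0.0504 [372.9988 329.29  ] [179.132  332.2958]
0.011 0.06 [372.9803 345.252 ] [179.2283 321.3622]
0.011 0.07 [372.959  363.6495] [179.3298 309.8277]
0.011 0.078 [372.9402 379.8721] [179.412  300.4914]
0.011 0.085 [372.9223 395.3263] [179.4847 292.2415]
0.011 0.09 [372.9086 407.1723] [179.537  286.3021]
```

View pics/c8.png

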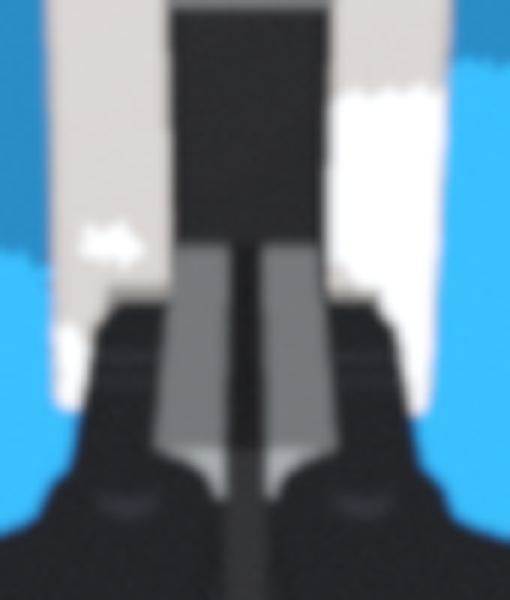

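View pics/c9.png

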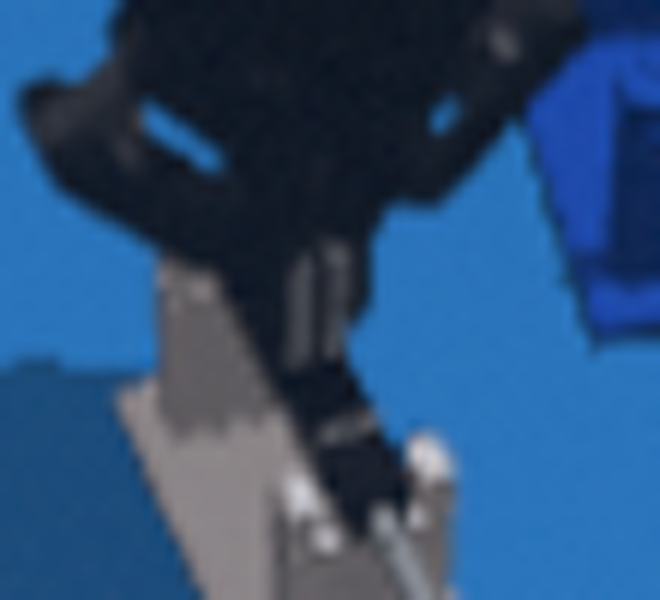

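Emit:
move_arm:
  rows:
    - [[0, 0, 0], [0, 0, 0], 1]
    - [[0, 0, 0], [0, 0, 0], 1]
    - [[0, 0, 0], [0, 0, 0], 1]
    - [[0, 0, 0], [0, 0, 0], 1]
    - [[0, 0, 0], [0, 0, 0], 1]
    - [[0, 0, 0], [0, 0, 0], 1]

```text
clock: 3.75
tool_pos: [0.4554, 0.2684, 0.0504]
tool_rot: [0.0, 0.874, 0.486, -0.0]
contact_force: [0.1, -0.4, 0.1]
grip_width: 0.0847
```

```bash
python3 snap.py 4 wrist; python3 - <<'E'
from h import *
np.set_printoptions(precision=4,suppress=True)
f=load("wrist4");crop(f,100,100,420,384,2.4,'pics/c10.png')
M=f["camera_from_world"];v,u=np.mgrid[:384,:512];d=f["depth"];c=np.stack([(u-f["cx"])/K(f)*d,(v-f["cy"])/K(f)*d,d],-1);P=(c-M[:3,3])@M[:3,:3]
# finger coordinates in tool frame: dist along jaw n
n=np.array([.527,.85]);q=(P[...,:2]-[.4554,.2685])@n
for sgn in (1,-1):
    m=(sgn*q>.03)&(sgn*q<.065)&(P[...,2]>.03)&(P[...,2]<.16)&(d<.3)&(v>200)
    print(sgn,m.sum(),P[m][:,2].min(), P[m][np.argmin(P[m][:,2])])
E
```

```text
3.75 [0.4554 0.2684 0.0504] [ 0.      0.8737  0.4865 -0.    ] [ 0.14 -0.41  0.14] 0.08469829740660556
1 7571 0.09500258368534341 [0.4788 0.3044 0.095 ]
-1 7588 0.09493675006966575 [0.4319 0.233  0.0949]
```

View pics/c10.png

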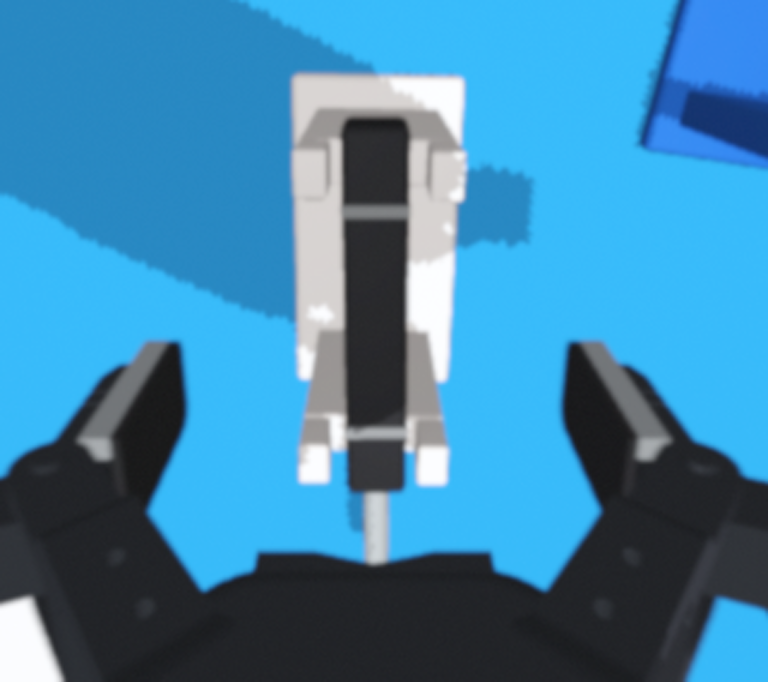

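The fingertips are really about 31 mm above the reported TCP: both cameras show the shut tips at z ≈ 0.082, just over the handle, against a reported 0.050. That is why the first closing missed. I'll go down by that amount.

Emit:
move_arm:
  rows:
    - [[0, 0, -10], [0, 0, 0], 1]
    - [[0, 0, -20], [0, 0, 0], 1]
    - [[0, 0, -28], [0, 0, 0], 1]
    - [[0, 0, -31], [0, 0, 0], 1]
    - [[0, 0, -31], [0, 0, 0], 1]
    - [[0, 0, -31], [0, 0, 0], 1]

```text
clock: 4.4
tool_pos: [0.4555, 0.2685, 0.0194]
tool_rot: [0.0, 0.874, 0.487, -0.0]
contact_force: [-0.5, -0.5, 0.7]
grip_width: 0.0855
```

Emit:
move_arm:
  rows:
    - [[0, 0, 0], [0, 0, 0], -1]
    - [[0, 0, 0], [0, 0, 0], -1]
    - [[0, 0, 0], [0, 0, 0], -1]
    - [[0, 0, 0], [0, 0, 0], -1]
    - [[0, 0, 0], [0, 0, 0], -1]
    - [[0, 0, 0], [0, 0, 0], -1]
    - [[0, 0, 0], [0, 0, 0], -1]
    - [[0, 0, 0], [0, 0, 0], -1]
  force: 70

```text
clock: 5.2
tool_pos: [0.4556, 0.2686, 0.0197]
tool_rot: [-0.0, 0.874, 0.486, 0.0]
contact_force: [-0.6, -0.0, 5.2]
grip_width: 0.015
```

```bash
python3 snap.py 5 wrist;python3 -c "
from h import *
crop(load('wrist5'),100,100,420,384,2.4,'pics/c11.png')"
```

```text
5.2 [0.4556 0.2686 0.0197] [-1.000e-04  8.737e-01  4.865e-01  2.000e-04] [-0.64 -0.04  5.23] 0.014969780552632006
```

View pics/c11.png

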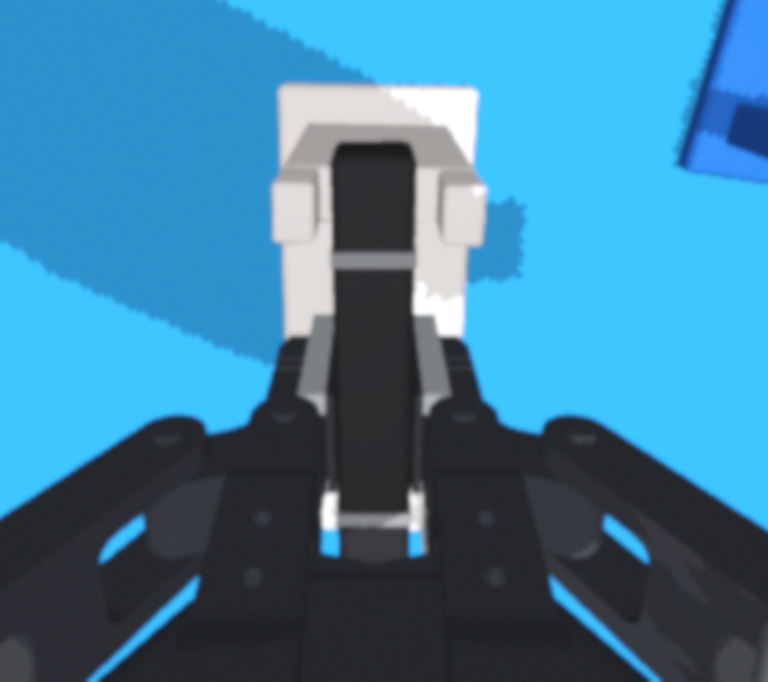

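Emit:
move_arm:
  rows:
    - [[0, 0, 10], [0, 0, 0], -1]
    - [[0, 0, 30], [0, 0, 0], -1]
    - [[0, 0, 55], [0, 0, 0], -1]
    - [[0, 0, 80], [0, 0, 0], -1]
    - [[0, 0, 95], [0, 0, 0], -1]
    - [[0, 0, 100], [0, 0, 0], -1]
    - [[0, 0, 100], [0, 0, 0], -1]
    - [[0, 0, 100], [0, 0, 0], -1]

```text
clock: 6.05
tool_pos: [0.4549, 0.2681, 0.1185]
tool_rot: [0.0, 0.874, 0.486, -0.001]
contact_force: [0.0, -0.7, -1.4]
grip_width: 0.015
```

```bash
python3 snap.py 6 wrist scene top;python3 -c "
from h import *
crop(load('scene6'),200,60,330,200,4,'pics/c12.png')"
```

```text
6.05 [0.4549 0.2681 0.1185] [ 1.000e-04  8.737e-01  4.865e-01 -7.000e-04] [ 0.03 -0.67 -1.42] 0.01495435239706822
```

View pics/c12.png

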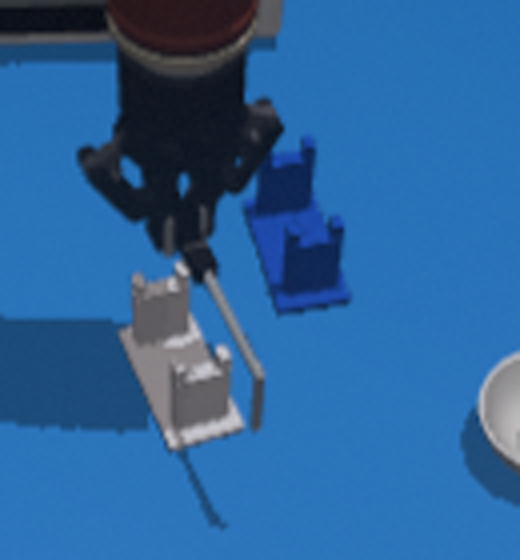

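View pics/wrist6.png

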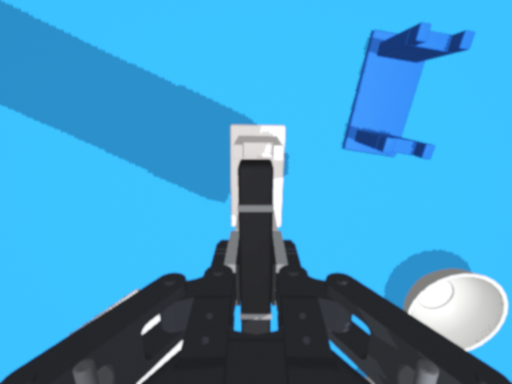

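```bash
python3 - <<'E'
from h import *
np.set_printoptions(precision=4,suppress=True)
f=load("scene6");g=load("top6")
for a,b in [(257,425),(258,400),(258,380),(235,330),(215,285)]: print((a,b),deproj(f,200+a/4-.4,60+b/4-.4))
crop(g,150,130,260,260,4,'pics/c13.png')
E
```

```text
(257, 425) [0.5713 0.1953 0.1206]
(258, 400) [0.5699 0.1967 0.1439]
(258, 380) [0.5708 0.194  0.1676]
(235, 330) [0.5386 0.2144 0.1715]
(215, 285) [0.5056 0.2387 0.1678]
```

View pics/c13.png

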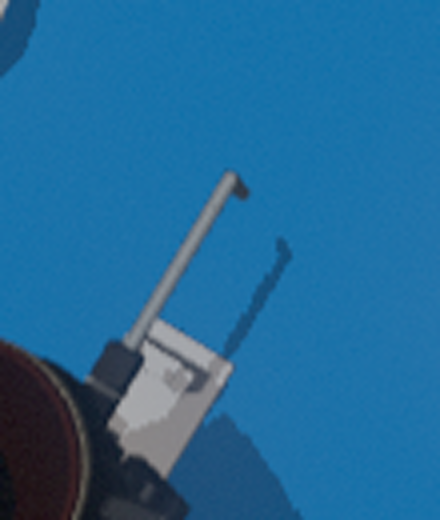

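Emit:
move_arm:
  rows:
    - [[10, -15, 10], [0, 0, -3], -1]
    - [[28, -50, 10], [0, 0, -9], -1]
    - [[46, -88, 10], [0, 0, -16], -1]
    - [[66, -126, 10], [0, 0, -23], -1]
    - [[86, -164, 10], [0, 0, -30], -1]
    - [[106, -202, 10], [0, 0, -37], -1]
    - [[126, -240, 10], [0, 0, -43], -1]
    - [[144, -276, 10], [0, 0, -49], -1]
    - [[158, -302, 5], [0, 0, -53], -1]
    - [[165, -315, 0], [0, 0, -54.3], -1]

```text
clock: 7.2
tool_pos: [0.6211, -0.0511, 0.1196]
tool_rot: [0.001, 1.0, 0.03, 0.0]
contact_force: [-0.7, -0.8, -0.9]
grip_width: 0.0147
```

Emit:
move_arm:
  rows:
    - [[0, 0, 0], [0, 0, 0], -1]
    - [[0, 0, -10], [0, 0, 0], -1]
    - [[0, 0, -25], [0, 0, 0], -1]
    - [[0, 0, -40], [0, 0, 0], -1]
    - [[0, 0, -50], [0, 0, 0], -1]
    - [[0, 0, -50], [0, 0, 0], -1]
    - [[0, 0, -50], [0, 0, 0], -1]

```text
clock: 7.9
tool_pos: [0.6203, -0.0464, 0.0693]
tool_rot: [0.0, 0.999, 0.034, -0.0]
contact_force: [0.6, -1.1, -0.4]
grip_width: 0.0152
```

```bash
python3 snap.py 7 scene top;python3 -c "
from h import *
crop(load('scene7'),135,195,275,330,4.2,'pics/c14.png')
crop(load('top7'),260,120,420,225,5,'pics/c15.png')"
```

```text
7.9 [ 0.6203 -0.0464  0.0693] [ 0.000e+00  9.994e-01  3.440e-02 -2.000e-04] [ 0.61 -1.09 -0.36] 0.015212334899651143
```

View pics/c14.png

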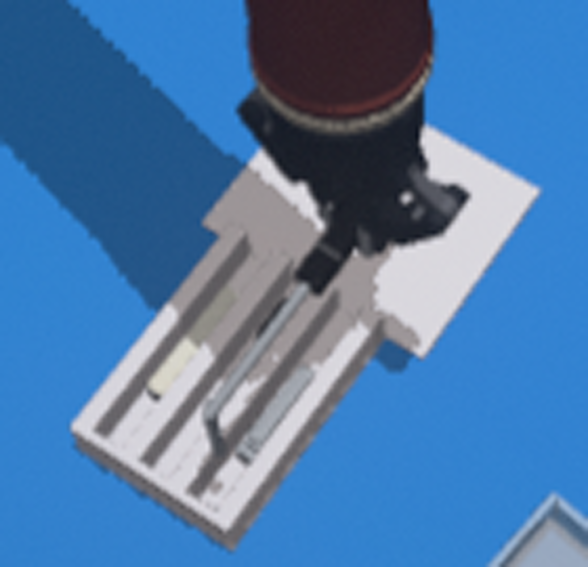

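View pics/c15.png

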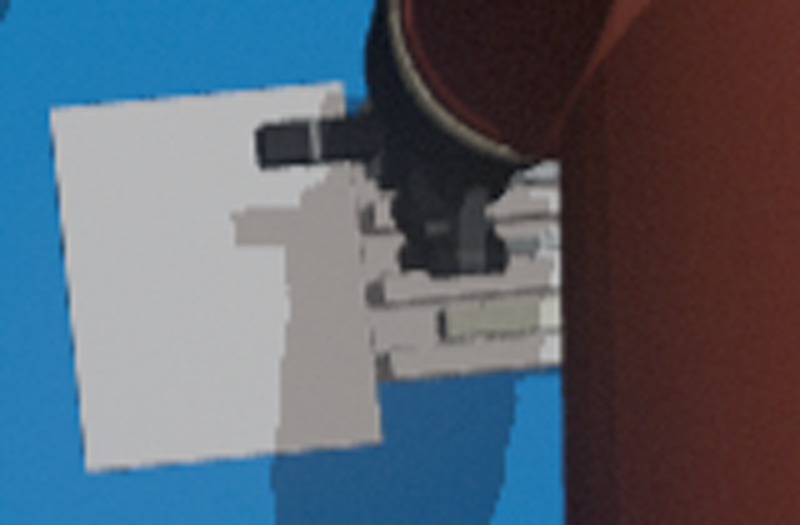

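```bash
cat >> h.py <<'E'
def dock(p):
    p=np.asarray(p)[:2]-[.5895,-.0668];u=np.array([.0698,-.9976]);w=np.array([.9976,.0698]);return np.array([p@u,p@w])*1000
E
python3 - <<'E'
from h import *
np.set_printoptions(precision=4,suppress=True)
f=load("scene7");M=f["camera_from_world"]
cam=-M[:3,:3].T@M[:3,3];print(cam)
crop(f,165,275,215,330,12,'pics/c16.png')
for a,b in [(220,452),(217,440),(212,425),(208,410),(250,365),(285,310)]:
    p=deproj(f,135+(a+.5)/4.2-.5,195+(b+.5)/4.2-.5);print((a,b),p,dock(p))
print("exp",proj(f,[.6292,-.1763,.065]),(proj(f,[.6292,-.1763,.065])-[135,195])*4.2)
for a,b in [(245,457),(308,372)]:
    p=deproj(f,135+(a+.5)/4.2-.5,195+(b+.5)/4.2-.5);print('clip',p,dock(p))
E
```

```text
[ 0.9533 -0.3999  1.0811]
(220, 452) [ 0.6332 -0.1803  0.0698] [116.2915  35.6682]
(217, 440) [ 0.6338 -0.1805  0.089 ] [116.5116  36.2665]
(212, 425) [ 0.6344 -0.1813  0.1133] [117.3998  36.8048]
(208, 410) [ 0.6317 -0.1793  0.1257] [115.2137  34.2512]
(250, 365) [ 0.6319 -0.1473  0.1224] [83.2503 36.7091]
(285, 310) [ 0.6259 -0.1122  0.1199] [47.8565 33.1627]
exp [187.0228 300.5651] [218.4959 443.3736]
clip [ 0.6292 -0.1625  0.0161] [98.2888 32.8964]
clip [ 0.6233 -0.1008  0.0092] [36.3098 31.309 ]
```

View pics/c16.png

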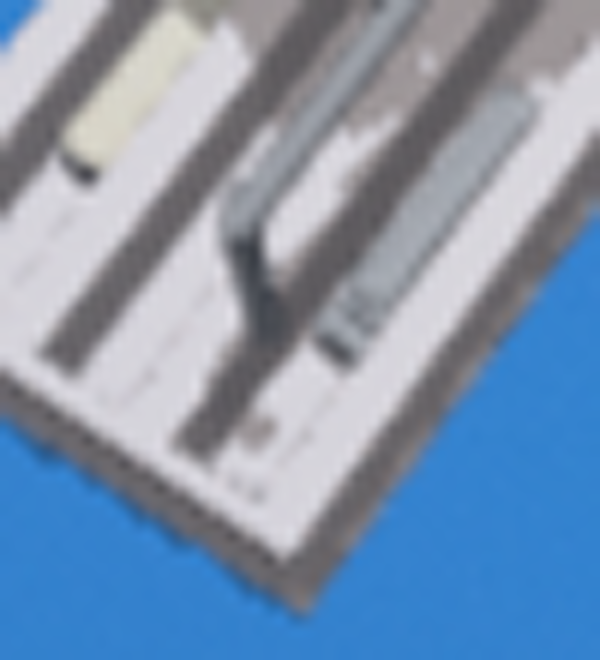

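```bash
python3 - <<'E'
from h import *
np.set_printoptions(precision=4,suppress=True)
f=load("scene7")
for (a,b),z in [((322,340),.019),((355,365),.019),((338,352),.019),((338,365),.006),((520,95),.022),((430,220),.022)]:
    p=onz(f,165+(a+.5)/12-.5,275+(b+.5)/12-.5,z);print((a,b),dock(p))
v,u=np.mgrid[:384,:512];d=f["depth"];M=f["camera_from_world"];c=np.stack([(u-f["cx"])/K(f)*d,(v-f["cy"])/K(f)*d,d],-1);P=(c-M[:3,3])@M[:3,:3]
D=np.apply_along_axis(dock,1,P.reshape(-1,3)).reshape(384,512,2)
m=(abs(D[...,1]-32)<9)&(D[...,0]>-5)&(D[...,0]<130)&(P[...,2]>.013)&(P[...,2]<.028)
x=D[m][:,0];print(np.percentile(x,[0,2,50,98,100]),m.sum())
m=(D[...,0]>105)&(D[...,0]<125)&(D[...,1]>20)&(D[...,1]<45)&(P[...,2]>.045)
for a in (.055,.065,.075,.085,.095,.105): 
    k=m&(abs(P[...,2]-a)<.005); print(a,k.sum(),D[k].mean(0) if k.sum() else '')
E
```

```text
(322, 340) [99.9092 29.8701]
(355, 365) [100.507   38.2068]
(338, 352) [100.1797  33.9027]
(338, 365) [99.1602 31.7226]
(520, 95) [38.7296 33.7634]
(430, 220) [69.531  34.0149]
[ 39.788   41.5262  70.7636  98.6789 120.2078] 117
0.055 0 
0.065 3 [116.7097  35.7854]
0.075 4 [117.3307  34.9197]
0.085 6 [117.0486  35.9594]
0.095 6 [117.6371  35.3663]
0.105 4 [117.1602  36.1312]
```

Emit:
move_arm:
  rows:
    - [[0, 0, -10], [0, 0, 0], -1]
    - [[0, 0, -20], [0, 0, 0], -1]
    - [[0, 0, -29], [0, 0, 0], -1]
    - [[0, 0, -37], [0, 0, 0], -1]
    - [[0, 0, -43], [0, 0, 0], -1]
    - [[0, 0, -43], [0, 0, 0], -1]

```text
clock: 8.6
tool_pos: [0.6197, -0.0465, 0.0252]
tool_rot: [0.0, 0.999, 0.034, -0.001]
contact_force: [-0.9, 0.6, -0.5]
grip_width: 0.0148
```

Emit:
move_arm:
  rows:
    - [[0, 0, -4], [0, 0, 0], -1]
    - [[0, 0, -8], [0, 0, 0], -1]
    - [[0, 0, -11], [0, 0, 0], -1]
    - [[0, 0, -11], [0, 0, 0], -1]
    - [[0, 0, -11], [0, 0, 0], -1]

```text
clock: 9.1
tool_pos: [0.6204, -0.0466, 0.0155]
tool_rot: [0.0, 0.999, 0.034, -0.0]
contact_force: [-0.2, -0.3, -1.0]
grip_width: 0.0148
```

```bash
python3 snap.py 8 scene;python3 -c "
from h import *
crop(load('scene8'),150,230,230,330,6,'pics/c17.png')"
```

```text
9.1 [ 0.6204 -0.0466  0.0155] [ 0.      0.9994  0.0342 -0.    ] [-0.21 -0.28 -0.96] 0.014770706179911743
```

View pics/c17.png

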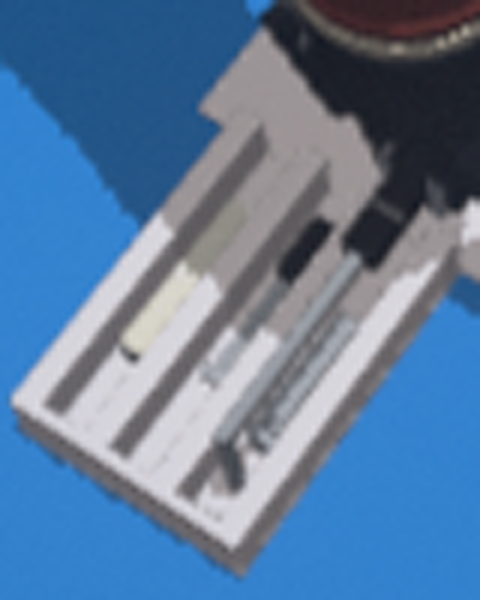

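Emit:
move_arm:
  rows:
    - [[-0.3, 4, 0], [0, 0, 0], -1]
    - [[-0.8, 11, 0], [0, 0, 0], -1]
    - [[-1.4, 20, 0], [0, 0, 0], -1]
    - [[-2, 29, 0], [0, 0, 0], -1]
    - [[-2.7, 38, 0], [0, 0, 0], -1]
    - [[-3.3, 47, 0], [0, 0, 0], -1]
    - [[-3.9, 56, 0], [0, 0, 0], -1]
    - [[-4.5, 64, 0], [0, 0, 0], -1]
    - [[-4.9, 70, 0], [0, 0, 0], -1]
    - [[-4.9, 70, 0], [0, 0, 0], -1]

```text
clock: 10.15
tool_pos: [0.6154, 0.0248, 0.0153]
tool_rot: [-0.0, 0.999, 0.035, -0.0]
contact_force: [0.3, 0.2, -0.8]
grip_width: 0.0146
```

```bash
python3 snap.py 9 scene;python3 -c "
from h import *
crop(load('scene9'),150,205,280,330,4.5,'pics/c18.png')"
```

```text
10.15 [0.6154 0.0248 0.0153] [-2.000e-04  9.994e-01  3.490e-02 -1.000e-04] [ 0.28  0.17 -0.83] 0.014634464539841654
```

View pics/c18.png

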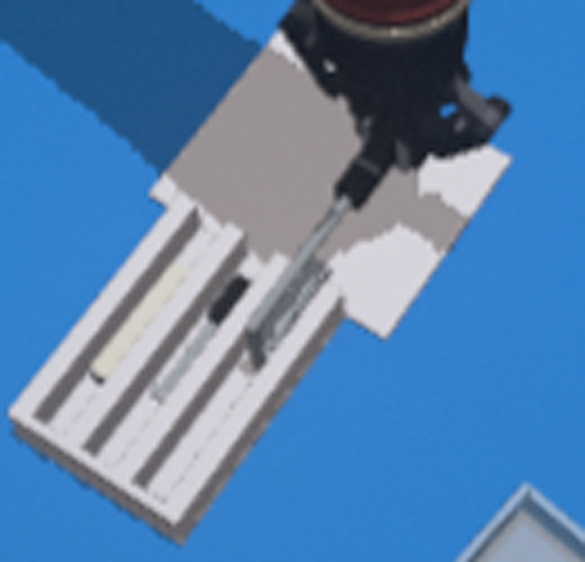

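Emit:
move_arm:
  rows:
    - [[-0.3, 4, 0], [0, 0, 0], -1]
    - [[-0.8, 11, 0], [0, 0, 0], -1]
    - [[-1.4, 20, 0], [0, 0, 0], -1]
    - [[-2, 29, 0], [0, 0, 0], -1]
    - [[-2.7, 38, 0], [0, 0, 0], -1]
    - [[-3.3, 47, 0], [0, 0, 0], -1]
    - [[-3.9, 56, 0], [0, 0, 0], -1]
    - [[-4.6, 65, 0], [0, 0, 0], -1]
    - [[-5.1, 73, 0], [0, 0, 0], -1]
    - [[-5.3, 76, 0], [0, 0, 0], -1]

```text
clock: 11.2
tool_pos: [0.6101, 0.1009, 0.0153]
tool_rot: [-0.0, 0.999, 0.035, -0.0]
contact_force: [0.9, -0.4, -0.9]
grip_width: 0.015
```

```bash
python3 snap.py 10 scene;python3 -c "
from h import *
crop(load('scene10'),150,205,280,330,4.5,'pics/c19.png')"
```

```text
11.2 [0.6101 0.1009 0.0153] [-2.000e-04  9.994e-01  3.480e-02 -1.000e-04] [ 0.89 -0.42 -0.86] 0.015013431319805494
```

View pics/c19.png

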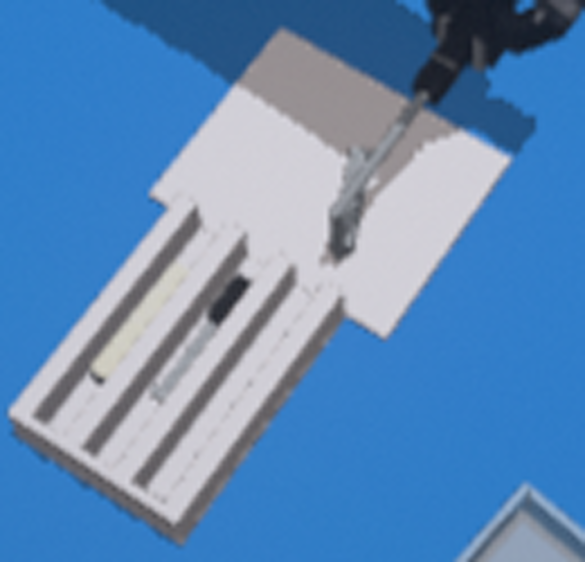

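Emit:
move_arm:
  rows:
    - [[0, 0, 5], [0, 0, 0], -1]
    - [[0, 0, 18], [0, 0, 0], -1]
    - [[0, 0, 38], [0, 0, 0], -1]
    - [[0, 0, 60], [0, 0, 0], -1]
    - [[0, 0, 82], [0, 0, 0], -1]
    - [[0, 0, 98], [0, 0, 0], -1]
    - [[0, 0, 104], [0, 0, 0], -1]
    - [[0, 0, 104], [0, 0, 0], -1]

```text
clock: 12.05
tool_pos: [0.6107, 0.0994, 0.1203]
tool_rot: [-0.0, 0.999, 0.034, 0.001]
contact_force: [0.0, -1.1, -1.5]
grip_width: 0.0151
```

```bash
python3 snap.py 11 scene;python3 - <<'E'
from h import *
f=load('scene11')
crop(f,150,205,280,330,4.5,'pics/c20.png')
v,u=np.mgrid[:384,:512];d=f["depth"];M=f["camera_from_world"];c=np.stack([(u-f["cx"])/K(f)*d,(v-f["cy"])/K(f)*d,d],-1);P=(c-M[:3,3])@M[:3,:3]
D=np.apply_along_axis(dock,1,P.reshape(-1,3)).reshape(384,512,2)
m=(abs(D[...,1])<78)&(D[...,0]>-140)&(D[...,0]<-8)&(P[...,2]>.011)&(P[...,2]<.028)
m=cv2.morphologyEx(m.astype(np.uint8),cv2.MORPH_OPEN,np.ones((2,2)))>0
print(m.sum(),cv2.minAreaRect(D[m].astype(np.float32)),D[m].min(0),D[m].max(0))
E
```

```text
12.05 [0.6107 0.0994 0.1203] [-3.000e-04  9.994e-01  3.410e-02  7.000e-04] [ 0.05 -1.11 -1.51] 0.01508372835672693
104 ((137.6353759765625, 167.50189208984375), (558.3812255859375, 21.894227981567383), 35.80558395385742) [-95.19455637  10.43780813] [357.65640836 339.71686172]
```

View pics/c20.png

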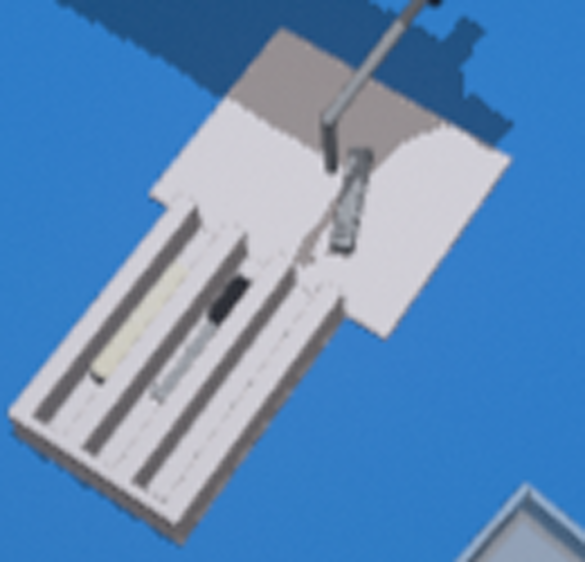

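```bash
python3 - <<'E'
from h import *
f=load('scene11')
for a,b,z in [(333,247,.008),(350,252,.008),(340,240,.022),(350,150,.02),(372,155,.02),(310,205,.005),(297,262,.035),(345,290,.035)]:
    print((a,b),dock(onz(f,150+(a+.5)/4.5-.5,205+(b+.5)/4.5-.5,z)).round(1))
E
```

```text
(333, 247) [-36.1  27.5]
(350, 252) [-38.7  37. ]
(340, 240) [-36.5  32.4]
(350, 150) [-86.    5.5]
(372, 155) [-90.1  17.6]
(310, 205) [-51.5   1.4]
(297, 262) [-8.5 24.1]
(345, 290) [-9.  54.7]
```

Emit:
move_arm:
  rows:
    - [[-8, 10, 10], [0, 0, 3], -1]
    - [[-24, 28, 10], [0, 0, 9], -1]
    - [[-42, 48, 10], [0, 0, 16], -1]
    - [[-60, 68, 10], [0, 0, 23], -1]
    - [[-80, 90, 10], [0, 0, 30], -1]
    - [[-98, 110, 10], [0, 0, 37], -1]
    - [[-116, 130, 10], [0, 0, 43], -1]
    - [[-134, 150, 5], [0, 0, 49], -1]
    - [[-148, 163, 0], [0, 0, 53], -1]
    - [[-155, 169, 0], [0, 0, 54.3], -1]

```text
clock: 13.1
tool_pos: [0.4528, 0.2698, 0.1185]
tool_rot: [-0.0, 0.872, 0.489, -0.001]
contact_force: [0.7, -0.1, -1.1]
grip_width: 0.015
```

Emit:
move_arm:
  rows:
    - [[0, 0, 0], [0, 0, 0], -1]
    - [[0, 0, -15], [0, 0, 0], -1]
    - [[0, 0, -35], [0, 0, 0], -1]
    - [[0, 0, -55], [0, 0, 0], -1]
    - [[0, 0, -70], [0, 0, 0], -1]
    - [[0, 0, -75], [0, 0, 0], -1]
    - [[0, 0, -75], [0, 0, 0], -1]
    - [[0, 0, -75], [0, 0, 0], -1]

```text
clock: 13.9
tool_pos: [0.4561, 0.2683, 0.0452]
tool_rot: [0.0, 0.874, 0.486, 0.0]
contact_force: [-0.1, 0.4, -1.0]
grip_width: 0.0147
```

```bash
python3 snap.py 12 wrist scene;python3 -c "
from h import *
crop(load('wrist12'),100,100,420,384,2.4,'pics/c21.png')
crop(load('scene12'),210,80,320,200,5,'pics/c22.png')"
```

```text
13.9 [0.4561 0.2683 0.0452] [1.000e-04 8.740e-01 4.859e-01 5.000e-04] [-0.06  0.36 -1.04] 0.014717908503999228
```

View pics/c21.png

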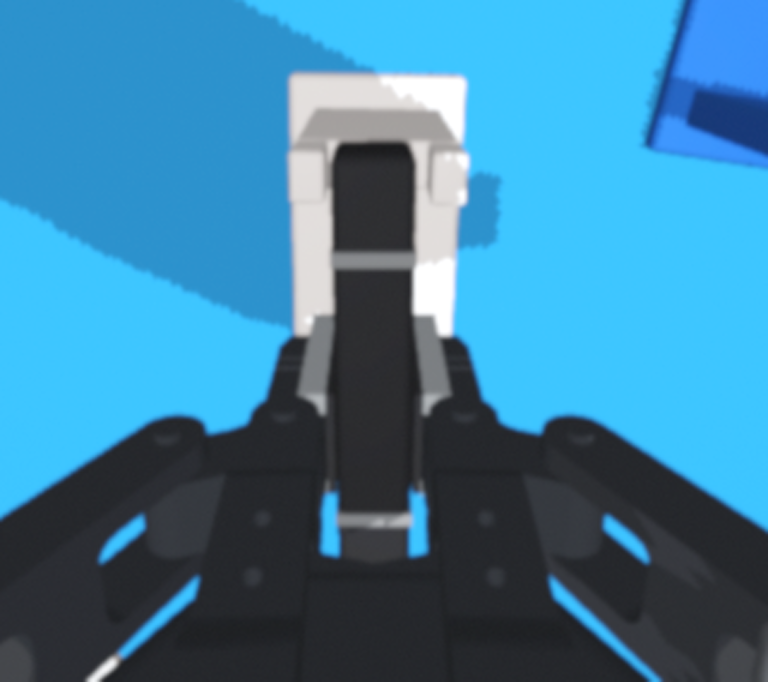

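View pics/c22.png

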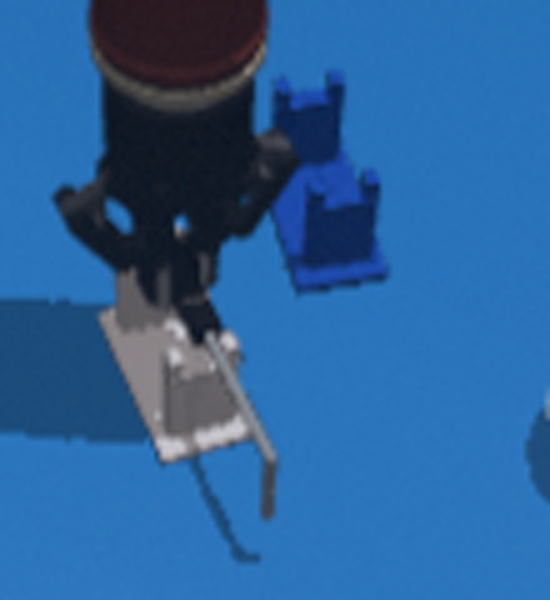

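Emit:
move_arm:
  rows:
    - [[0, 0, -7], [0, 0, 0], -1]
    - [[0, 0, -14], [0, 0, 0], -1]
    - [[0, 0, -20], [0, 0, 0], -1]
    - [[0, 0, -23], [0, 0, 0], -1]
    - [[0, 0, -25], [0, 0, 0], -1]
    - [[0, 0, -25], [0, 0, 0], -1]
    - [[0, 0, -25], [0, 0, 0], -1]

```text
clock: 14.7
tool_pos: [0.4552, 0.2684, 0.0197]
tool_rot: [-0.0, 0.874, 0.486, -0.0]
contact_force: [-2.3, -0.5, 5.0]
grip_width: 0.0151
```

Emit:
move_arm:
  rows:
    - [[0, 0, 0], [0, 0, 0], -0.5]
    - [[0, 0, 0], [0, 0, 0], 0]
    - [[0, 0, 0], [0, 0, 0], 0.5]
    - [[0, 0, 0], [0, 0, 0], 1]
    - [[0, 0, 0], [0, 0, 0], 1]
    - [[0, 0, 0], [0, 0, 0], 1]
    - [[0, 0, 0], [0, 0, 0], 1]

```text
clock: 15.4
tool_pos: [0.4552, 0.2685, 0.0194]
tool_rot: [0.0, 0.874, 0.487, -0.0]
contact_force: [1.2, -0.6, 0.6]
grip_width: 0.0853
```

Emit:
move_arm:
  rows:
    - [[0, 0, 10], [0, 0, 0], 1]
    - [[0, 0, 35], [0, 0, 0], 1]
    - [[0, 0, 70], [0, 0, 0], 1]
    - [[0, 0, 110], [0, 0, 0], 1]
    - [[0, 0, 150], [0, 0, 0], 1]
    - [[0, 0, 180], [0, 0, 0], 1]
    - [[0, 0, 190], [0, 0, 0], 1]
    - [[0, 0, 190], [0, 0, 0], 1]

```text
clock: 16.2
tool_pos: [0.4559, 0.2689, 0.2112]
tool_rot: [-0.0, 0.874, 0.486, 0.002]
contact_force: [0.2, 0.3, -0.6]
grip_width: 0.0852
```

```bash
python3 snap.py 13 wrist scene top;python3 -c "
from h import *
crop(load('wrist13'),180,90,320,290,3,'pics/c23.png')
crop(load('scene13'),150,80,320,330,2.4,'pics/c24.png')"
```

```text
16.2 [0.4559 0.2689 0.2112] [-4.000e-04  8.737e-01  4.864e-01  1.500e-03] [ 0.19  0.29 -0.61] 0.08515051736188184
```

View pics/c23.png

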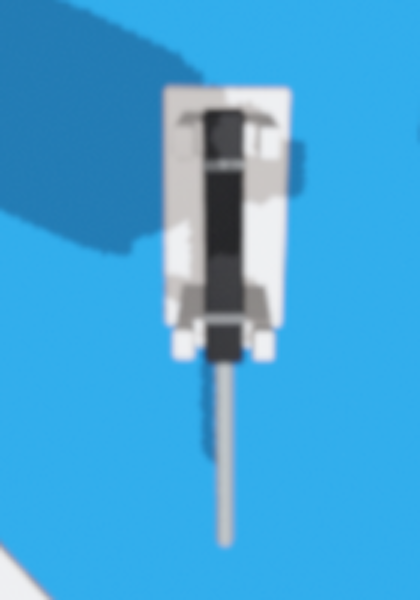

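View pics/c24.png

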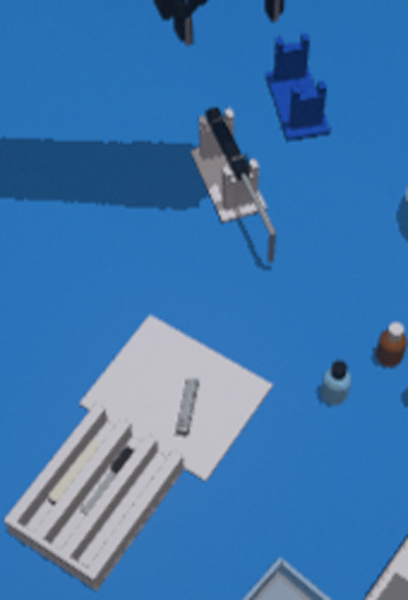

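View pics/top13.png

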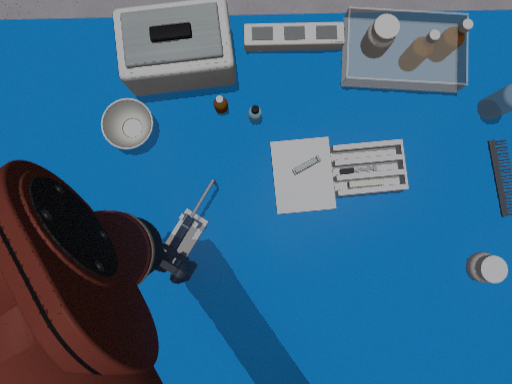

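```bash
python3 - <<'E'
from h import *
np.set_printoptions(precision=4,suppress=True)
f=load("wrist13")
for a,b in [(223,125),(223,240),(224,340),(224,380),(225,460),(225,535)]: print((a,b),deproj(f,180+(a+.5)/3-.5,90+(b+.5)/3-.5))
g=load("top13")
for u,v in [(293,171),(319,158)]: print(dock(onz(g,u,v,.02)))
from bench import robot
print(robot.job_done(), robot.sense()["clock"])
E
```

```text
(223, 125) [0.4135 0.2937 0.0784]
(223, 240) [0.4501 0.271  0.078 ]
(224, 340) [0.485  0.2498 0.0774]
(224, 380) [0.501  0.2399 0.0736]
(225, 460) [0.5324 0.221  0.0732]
(225, 535) [0.5631 0.202  0.0741]
[-97.8971   7.175 ]
[-39.097   29.9863]
the job is handed in; nothing more can be done
the job is handed in; nothing more can be done
```

The job is done and handed in at about 16 s of the 54 s allowed. I took the pick from the white rest and lowered its hook behind the clipper in the +y groove. I then dragged the clipper out onto the apron and set the pick back in its rest.

**Last checks**
- **Clipper:** it lies wholly on the apron, turned a little, with its ends at about dock x = -98 and -39 (the apron runs -140 to -10).
- **Pick:** it sits level in the white rest with the hook down. The handle top is about 0.078 m and the shank top about 0.0735 m above the table, the same as at the start.
- **Other tools:** the buffer and the scraper still lie in their grooves, and the blue rest was not touched. The gripper is open and clear above everything.

**What disagreed**
- **Fingertip height:** the first closing missed the pick. The cameras showed the fingertips about 31 mm above the reported TCP. I opened, went 31 mm lower, and the second grasp held.
- **Dock position:** the top and scene cameras differed by about 2–3 mm, which stayed within the groove clearance.
- **Seat centre:** one measurement off the posts put it about 3 mm from the handle's starting centre. I put the pick back in its starting position.

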